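Put the workshop tools back on their outline boards

ROBOT

A 7-joint arm with a two-finger parallel gripper is mounted at the origin on the work surface. World frame = base frame: x ahead of the robot, y to its left, z up, the work surface at z = 0. Lengths are in m, angles in rad, forces in N, time in s.
With the tool pointing down it reaches from about 0.4 to 0.85 m from the base axis. Payload 10.4 kg.
Tool frame: the origin (TCP) lies midway between the tips of the shut fingers; the grasp point (between the pads) lies 19 mm behind it (r.tcp_to_grasp is the z of the grasp point in the tool frame, in m); z points along the fingers, x is the direction in which the jaws open and shut, and the axes are right-handed (so a half turn about z gives the same grasp; the last joint's range is limited). The gripper opens to 87 mm and grips with 3 to 60 N. Pads are 19 mm wide; open, the fingers measure 117 mm over their backs; the gripper's body (75 mm by 190 mm) begins 51 mm behind the grasp point.
Start: joints at [1.271, 0.332, -0.065, 1.46, 0.022, 1.35, -0.088], TCP at [0.171, -0.601, 0.223] pointing down, gripper open.
Joint ranges: [-2.6, 2.6], [-0.5, 2.12], [-1.47, 1.34], [0.16, 2.42], [-1.27, 4.41], [0.06, 2.06], [-2.6, 2.6]. Speed limits (rad/s): [2.22, 2.22, 2.79, 2.79, 3.14, 3.14, 3.14].

INTERFACE

Orientations are given as a unit quaternion [x, y, z, w].
In Python, from bench import r, camera, close_job gives the robot as it stands. The module is installed in compiled form; this text tells all that it offers.
- The arm moves only by the shell command python3 -m crank 'ROWS' [FORCE]. ROWS is JSON, a list of rows, each an object of numbers: "x", "y", "z": the shift along the tool's x, y, z scaled (see below); "ax", "ay", "az": the turn, a rotation vector about the tool's x, y, z scaled (see below); "claw": the closure, from -1 (fully open) to 1 (shut), so that 0 is half open. A call has exactly 5 rows; each row is the pose to reach, as a shift and turn from the pose commanded when the call began, along the tool's axes at that moment; what a row does not reach only later rows make up. The controller multiplies each number of a shift by 1 m and each number of a turn by 2 rad. A row lasts 1/12 s, in which the tool goes at most 41.7 mm and 7.16 degrees, less where a joint would pass 70% of its speed; a pose out of reach is approached as far as the arm can. A call with a number of a shift or a turn outside -1 to 1 is refused whole. A call with a gripper value outside its range is refused whole. The fingers move at their own pace and stop on an object; FORCE is the grip in N (left out, the last holds). Time passes only in rows, so rows that repeat a pose let the fingers close, or fill a call up. It gives the time, the measured TCP pose, the force and the opening at its end, in the units of the state.
- r.read_state(): the state, without advancing time (a new reading comes with each control period).
- camera(name): name is "scene" or "side" or "wrist"; returns a dict with "color" (480x640x3 uint8, blue, green, red), "fx", "fy", "cx", "cy" (pixels), "eye" and "orientation" of the camera in the world. Camera axes: x right, y down, z forward; pixel columns grow to the right and rows downward; lengths in m; the calibration is good to about 2 mm. A picture is of the moment at which its call begins. There is no depth.
- close_job(): hands the job in, once; it reports no verdict.
The state is a dict: "time": time; "joint_positions": joint angles; "joint_vel": joint speeds; "joint_torque": joint torques, N m; "ee_pos": TCP position; "eef_rot": TCP orientation; "ft_force": force on the tool from outside, world axes, zero at the start; "torque": the same for the moment, N m; "width": finger opening in m.
Only numpy, scipy, OpenCV 4.12 (cv2) and the standard library are available. Lean on these libraries where they do the work, as an engineer would, in place of code of your own. Each camera call takes 0.05 s, during which the arm holds its last target. There are 200 camera calls.

TASK

Tidy the bench: put the two hole saws (standing teeth down, as they are), the sanding block and the scraper each back on the dark tile whose white outline has its shape and size, in any order, centred on the outline and turned to match it, the scraper's blade over the blade end of its outline. Do not shift the open tin of screws standing in the middle.

Things in the scene. Friction and masses are not known exactly. Their poses are not given: they have to be found in the camera images.
- saw_big_mid (a point): the larger hole saw: a dark steel cup standing mouth (teeth) down, 54 mm diameter, 40 mm high, with a narrow arbor stub (22 mm wide, tip 10 mm wide) on top that reaches 56 mm above its underside; about 0.2 kg. The point is on its axis, half-way up the cup, 20 mm above its underside; z up along the axis
- saw_small_mid (a point): the smaller hole saw: the same, 35 mm diameter, 40 mm high, arbor stub to 56 mm; about 0.12 kg. The point is on its axis, 20 mm above its underside; z up along the axis
- block_mid (a point): the cork sanding block with grey abrasive on its long sides, a plain block 110 mm long (its x), 56 mm wide (its y), 36 mm high (z up); about 0.11 kg. The point is its centre, 18 mm above its underside. Either way round is right
- scraper_grip (a point): the scraper, lying flat, 140 mm long: a wooden handle 85 mm long, 26 mm wide, 24 mm high, and a flat steel blade 55 mm long, 60 mm wide, 4 mm thick, level with the handle's underside; about 0.12 kg. The point is on the handle at the balance point, 12 mm above the underside, 52 mm from the handle's free end and 33 mm from where the blade starts; x points along the handle towards the blade, z up
- scraper_edge (a point): the middle of the scraper blade's front edge, 88 mm from the handle point along x, 2 mm above the underside
- outline_big (a point): a fixed dark hardboard tile 150 x 100 x 6 mm lying flat on the bench, with a white painted outline of a disc 60 mm across. This point is on the tile's top surface (6 mm above the bench), at the centre of the disc and of the tile, where the larger hole saw's axis belongs; x along the tile's long side, z up
- outline_small (a point): a fixed dark hardboard tile 150 x 100 x 6 mm lying flat on the bench, with a white painted outline of a disc 41 mm across. This point is on the tile's top surface (6 mm above the bench), at the centre of the disc and of the tile, where the smaller hole saw's axis belongs; x along the tile's long side, z up
- outline_block (a point): a fixed dark hardboard tile 150 x 100 x 6 mm lying flat on the bench, with a white painted outline of a rectangle 116 x 62 mm. This point is on the tile's top surface (6 mm above the bench), at the centre of the rectangle and of the tile, where the sanding block's centre belongs; x along the long side, z up
- outline_scraper (a point): a fixed dark hardboard tile 150 x 100 x 6 mm lying flat on the bench, with a white painted outline of the scraper (a narrow handle 32 mm wide and a broad blade 66 mm wide). This point is on the tile's top surface (6 mm above the bench), 18 mm off the tile's centre towards the handle end, where the scraper's handle point belongs; x along the outline from handle to blade, z up
- tin_mid (a point): an open aluminium tin of brass screws, 52 mm diameter, 48 mm high (screws stand up to 54 mm), loose, standing in the middle among the tools; not to be shifted. The point is its centre, 24 mm above the bench. A slim white glue bottle (85 mm high) and an amber jar with a white cap (55 mm high) stand about 0.24 m to either side of it
Mind the look-alikes: they are no part of the job. Leave any green or purple look-alike of the part that bears outline_big alone. Leave any purple look-alike of the part that bears saw_small_mid alone.

How it is judged:
At the end, for the whole second after the job is handed in: each tool rests on its own tile, its point within 12 mm of the outline's point, level or upright within 0.12 rad, at most 6 mm above resting height; sanding block and scraper turned to the outline within 0.2 rad, blade at the blade end; all still (horizontal distance between saw_big_mid and outline_big below 0.012 m and z of saw_big_mid in the frame of outline_big below 0.026 m and angle between each of saw_big_mid, saw_small_mid, block_mid, scraper_grip's own z axis and vertical below 0.12 rad and linear speed of each of saw_big, saw_small, block, scraper below 0.02 m/s and horizontal distance between saw_small_mid and outline_small below 0.012 m and z of saw_small_mid in the frame of outline_small below 0.026 m and horizontal distance between block_mid and outline_block below 0.012 m and z of block_mid in the frame of outline_block below 0.024 m and angle between the x axis of block_mid and the x axis of outline_block, either way round below 0.2 rad and horizontal distance between scraper_grip and outline_scraper below 0.012 m and z of scraper_grip in the frame of outline_scraper below 0.018 m and angle between the x axis of scraper_grip and the x axis of outline_scraper, either way round below 0.2 rad and x of scraper_edge in the frame of outline_scraper above 0.06 m); the robot touches nothing.
It fails at once if the open tin of screws is shifted by more than 25 mm (distance of tin_mid from where it was at the start of the episode above 0.025 m).
It also fails if it takes over 102 s, if anything falls off the work surface, if the arm or the gripper's body presses on something with over 40 N, if the wrist force passes 120 N, or if a joint passes its speed limit or range.

## Working session

There is one attempt and no reset: what is moved stays moved. The work goes in short steps, Python scripts to look and compute and a shell command to move; the robot and the scene stay as the last step left them, time stands still between calls to the robot, and variables do not carry over. Pictures are saved under pics/ and viewed, about 12 in all and at most 16, crops included, and the job is handed in when it is done.

```bash
mkdir -p pics; ls
python3 - <<'E'
from bench import r,camera
import cv2
s=r.read_state();print({k:s[k] for k in('time','ee_pos','eef_rot','width')},r.tcp_to_grasp)
for n in('scene','side','wrist'):
    c=camera(n);cv2.imwrite(f'pics/{n}0.png',c['color']);print(n,c['fx'],c['fy'],c['cx'],c['cy'],c['eye'],c['orientation'])
E
```

```text
pics
{'time': 0.0, 'ee_pos': array([ 0.17069057, -0.60083373,  0.22173944]), 'eef_rot': array([ 7.97911032e-01, -6.02774798e-01, -5.98999210e-04, -4.11994093e-04]), 'width': 0.08725034075867606} -0.0187
scene 579.9432780213266 579.9432780213266 312.96146688599157 234.14226859176543 [ 1.300465   -0.31136421  1.27251472] [ 0.78067589  0.53925889 -0.17718307 -0.26144055]
side 574.6585937666212 574.6585937666212 313.3163051256711 238.15988430443014 [0.33488596 0.79071742 0.96381654] [-0.06843361  0.93667439 -0.342455    0.02612481]
wrist 376.10708237255704 376.10708237255704 316.2473513412143 243.7514056978977 [ 0.23484766 -0.58283051  0.38448661] [ 0.791851  -0.5981217 -0.0747134  0.0981852]
```

View pics/scene0.png

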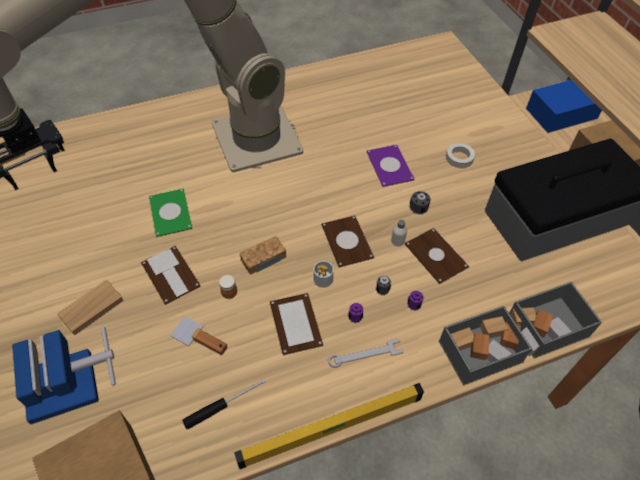

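View pics/side0.png

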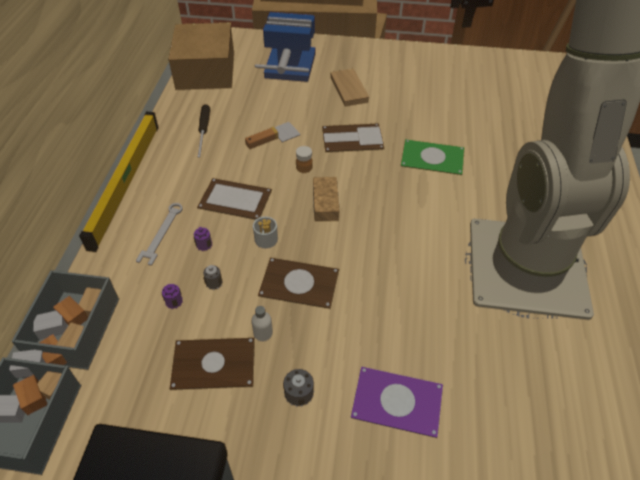

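The scene view shows the brown tiles with white shapes: big disc (347,240), small disc (437,255), rectangle (296,323), scraper (172,272). The tools are the cork block (263,255), scraper (200,335), big saw (420,202) and small saw (384,285), with the tin at (323,273). The side view agrees. The green and purple look-alikes will be left alone.

```bash
cat > h.py <<'E'
from bench import r,camera
import cv2,numpy as np
from scipy.spatial.transform import Rotation as R
def pts(c,uv,z):
    uv=np.atleast_2d(uv).astype(float)
    d=np.c_[(uv[:,0]-c['cx'])/c['fx'],(uv[:,1]-c['cy'])/c['fy'],np.ones(len(uv))]
    d=R.from_quat(c['orientation']).apply(d);e=np.array(c['eye'])
    return (e+d*((z-e[2])/d[:,2])[:,None])[:,:2]
def pix(c,P):
    q=R.from_quat(c['orientation']).inv().apply(np.atleast_2d(P)-np.array(c['eye']))
    return np.c_[q[:,0]/q[:,2]*c['fx']+c['cx'],q[:,1]/q[:,2]*c['fy']+c['cy']]
def blob(mask,seed,rad=45):
    m=np.zeros_like(mask);u,v=seed;y0,x0=max(0,v-rad),max(0,u-rad);m[y0:v+rad,x0:u+rad]=mask[y0:v+rad,x0:u+rad]
    n,l,s,_=cv2.connectedComponentsWithStats(m.astype(np.uint8))
    k=1+np.argmax(s[1:,4]);return l==k
def rect(c,m,z):
    """centre (area centroid), min-area rect on plane z"""
    v,u=np.nonzero(m);P=pts(c,np.c_[u,v],z)
    cc,wh,a=cv2.minAreaRect((P*1000).astype(np.float32))
    return P.mean(0).round(4),np.array(cc).round(1),np.array(wh).round(1),round(a,1)
def rows(target,yaw):
    """shift/turn numbers for crank to TCP target with tool x axis at world yaw, pointing down (from measured pose)"""
    s=r.read_state();q=R.from_quat(s['eef_rot'])
    best=None
    for y in(yaw,yaw+np.pi):
        T=R.from_matrix(np.array([[np.cos(y),np.sin(y),0],[np.sin(y),-np.cos(y),0],[0,0,-1]]).T)
        w=(q.inv()*T).as_rotvec()/2
        if best is None or np.linalg.norm(w)<np.linalg.norm(best):best=w
    x=q.as_matrix()[:,0]
    print('t',round(s['time'],2),'pos',s['ee_pos'].round(4),'yaw',round(np.degrees(np.arctan2(x[1],x[0])),1),'j',np.round(s['joint_positions'],2),'w',round(s['width'],4))
    print(' shift',q.inv().apply(np.array(target)-s['ee_pos']).round(4),'turn',best.round(4))
E
python3 - <<'E'
from h import *
W={'scene':dict(big=(347,240),small=(437,255),block=(296,323),scr=(172,272)),
'side':dict(big=(299,282),small=(213,362),block=(235,198),scr=(355,137))}
O={'scene':dict(sbig=(420,196,.056),ssmall=(384,279,.056),cork=(263,250,.036),tin=(323,266,.048),handle=(210,341,.024),blade=(187,331,.004),bottle=(401,224,.085),jar=(228,280,.055)),
'side':dict(sbig=(298,380,.056),ssmall=(211,270,.056),cork=(326,190,.036),tin=(265,225,.048),handle=(262,137,.024),blade=(288,132,.004),bottle=(262,311,.085),jar=(304,152,.055))}
for n in W:
    c=camera(n);im=c['color'].astype(int)
    white=(im.min(2)>150)&(im.max(2)-im.min(2)<35)
    for k,s in W[n].items():print(n,k,*rect(c,blob(white,s),.006))
    for k,(u,v,z) in O[n].items():print(n,k,pts(c,(u,v),z).round(3))
    a=[(cv2.resize(c['color'][v-30:v+30,u-35:u+35],(260,220),interpolation=2)) for u,v,_ in [O[n][k] for k in('sbig','ssmall','cork')]]
    b=[(cv2.resize(c['color'][v-30:v+30,u-35:u+35],(260,220),interpolation=2)) for u,v,_ in [O[n][k] for k in('handle','tin','jar')]]
    cv2.imwrite(f'pics/crop_{n}.png',np.vstack([np.hstack(a),np.hstack(b)]))
E
```

```text
scene big [0.4656 0.1117] [465.8 112. ] [54.6 50.4] 69.4
scene small [0.5936 0.3159] [594.  316.3] [35.5 32.4] 69.4
scene block [ 0.6542 -0.1042] [ 652.8 -104. ] [ 59.  113.8] 83.8
scene scr [ 0.3916 -0.363 ] [ 402.9 -360.3] [143.2  63.6] 12.5
scene sbig [[0.433 0.342]]
scene ssmall [[0.643 0.134]]
scene cork [[ 0.44  -0.116]]
scene tin [[0.549 0.009]]
scene handle [[ 0.638 -0.312]]
scene blade [[ 0.582 -0.358]]
scene bottle [[0.521 0.236]]
scene jar [[ 0.509 -0.228]]Traceback (most recent call last):
  File "<stdin>", line 9, in <module>
  File "h.py", line 15, in blob
    k=1+np.argmax(s[1:,4]);return l==k
        ~~~~~~~~~^^^^^^^^^
    return _wrapfunc(a, 'argmax', axis=axis, out=out, **kwds)
    return bound(*args, **kwds)
ValueError: attempt to get argmax of an empty sequence
```

View pics/crop_scene.png

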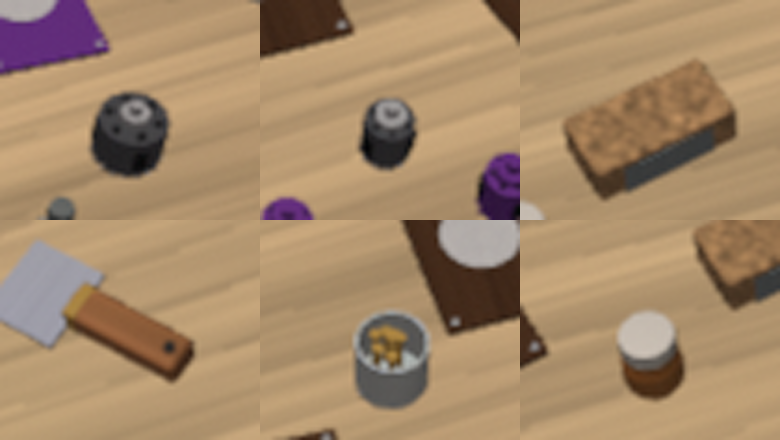

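The scene crop shows the saw stub tips at about (422,195) and (384,279). The scraper blade points up and to the left, and the cork's top face is clear. The side mask needs a lower threshold.

Run:
```python
from h import *
W=dict(big=(299,282),small=(213,362),block=(235,198),scr=(355,137))
c=camera('side');im=c['color'].astype(int)
white=(im.min(2)>125)&(im.max(2)-im.min(2)<45)
for k,s in W.items():
    print(k,im[s[1],s[0]],*(rect(c,blob(white,s,35),.006) if white[s[1]-5:s[1]+5,s[0]-5:s[0]+5].any() else ['none']))
for k,(u,v,z) in dict(sbig=(298,380,.056),ssmall=(211,270,.056),tin=(265,225,.048),handle=(262,137,.024),blade=(288,132,.004),bottle=(262,311,.085),jar=(304,152,.055)).items():print(k,pts(c,(u,v),z).round(3))
# cork hue mask, block in both views
hsv=cv2.cvtColor(c['color'],cv2.COLOR_BGR2HSV)
d=camera('scene')
for n,e,s in(('side',c,(326,190)),('scene',d,(263,250))):
    h=cv2.cvtColor(e['color'],cv2.COLOR_BGR2HSV).astype(int);print(n,h[s[1],s[0]],h[s[1],s[0]+60])
```

```text
big [142 149 153] [0.4679 0.1092] [468.4 108.8] [55.6 55.6] 8.5
small [142 149 153] [0.5952 0.3131] [595.1 312.6] [37.2 34.8] 8.3
block [141 149 153] [ 0.6542 -0.1056] [ 654.5 -106.1] [ 58.2 112.9] 83.8
scr [141 148 153] [ 0.3918 -0.3658] [ 405.1 -365.4] [143.3  59.4] 8.3
sbig [[0.428 0.351]]
ssmall [[0.637 0.143]]
tin [[0.557 0.005]]
handle [[ 0.629 -0.305]]
blade [[ 0.573 -0.357]]
bottle [[0.512 0.241]]
jar [[ 0.51  -0.229]]
side [ 17 125 137] [ 18  98 149]
scene [ 15 123 141] [ 17  97 161]
```

```bash
python3 -c "
from h import *
rows([.633,-.309,.222],np.radians(-48))"
```

```text
t 0.35 pos [ 0.1708 -0.6011  0.2224] yaw -74.1 j [ 1.27  0.33 -0.06  1.46  0.02  1.35 -0.09] w 0.0866
 shift [-1.547e-01 -5.245e-01  4.000e-04] turn [-0.000e+00  1.000e-04 -2.281e-01]
```

```bash
for i in 1 2; do python3 -m crank '[{"x":-0.055,"y":-0.18,"claw":-1},{"x":-0.055,"y":-0.18,"claw":-1},{"x":-0.055,"y":-0.18,"claw":-1},{"x":-0.055,"y":-0.18,"claw":-1},{"x":-0.055,"y":-0.18,"claw":-1}]' 30; done
python3 -m crank '[{"x":-0.045,"y":-0.165,"az":-0.228,"claw":-1},{"x":-0.045,"y":-0.165,"az":-0.228,"claw":-1},{"x":-0.045,"y":-0.165,"az":-0.228,"claw":-1},{"x":-0.045,"y":-0.165,"az":-0.228,"claw":-1},{"x":-0.045,"y":-0.165,"az":-0.228,"claw":-1}]'
python3 - <<'E'
from h import *
rows([.633,-.309,.222],np.radians(-48))
c=camera('wrist');cv2.imwrite('pics/w1.png',c['color']);print(pix(c,[[.633,-.309,.024],[.577,-.357,.004]]))
E
```

```text
t 0.35 pos [ 0.1708 -0.6011  0.2224] yaw -74.1 j [ 1.27  0.33 -0.06  1.46  0.02  1.35 -0.09] w 0.0866
 shift [-1.547e-01 -5.245e-01  4.000e-04] turn [-0.000e+00  1.000e-04 -2.281e-01]
[[  71.65519876 -597.57838691]
 [ 146.0425129  -405.0588116 ]]schema error: expected keys x, y, z, ax, ay, az, claw
schema error: expected keys x, y, z, ax, ay, az, claw
schema error: expected keys x, y, z, ax, ay, az, claw
```

View pics/w1.png

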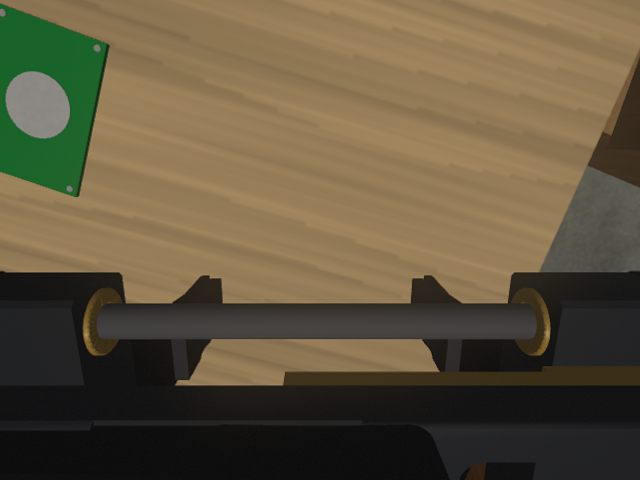

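The wrist picture shows the green tile, and the gripper's bar hides everything below row 270. Each row needs all 7 keys, so no arm motion happened. I'll look at objects from about 9 cm along tool −y.

```bash
for i in 1 2; do python3 -m crank '[{"x":-0.04,"y":-0.16,"z":0,"ax":0,"ay":0,"az":0,"claw":-1},{"x":-0.04,"y":-0.16,"z":0,"ax":0,"ay":0,"az":0,"claw":-1},{"x":-0.04,"y":-0.16,"z":0,"ax":0,"ay":0,"az":0,"claw":-1},{"x":-0.04,"y":-0.16,"z":0,"ax":0,"ay":0,"az":0,"claw":-1},{"x":-0.04,"y":-0.16,"z":0,"ax":0,"ay":0,"az":0,"claw":-1}]' 30; done
python3 -m crank '[{"x":-0.035,"y":-0.123,"z":0,"ax":0,"ay":0,"az":-0.228,"claw":-1},{"x":-0.035,"y":-0.123,"z":0,"ax":0,"ay":0,"az":-0.228,"claw":-1},{"x":-0.035,"y":-0.123,"z":0,"ax":0,"ay":0,"az":-0.228,"claw":-1},{"x":-0.035,"y":-0.123,"z":0,"ax":0,"ay":0,"az":-0.228,"claw":-1},{"x":-0.035,"y":-0.123,"z":0,"ax":0,"ay":0,"az":-0.228,"claw":-1}]'
python3 - <<'E'
from h import *
rows([.633,-.309,.222],np.radians(-48))
c=camera('wrist');cv2.imwrite('pics/w2.png',c['color']);print(pix(c,[[.633,-.309,.024],[.577,-.357,.004]]))
E
```

```text
time: 0.82
ee_pos: [0.3229, -0.5131, 0.2228]
eef_rot: [0.801, -0.598, 0.001, -0.002]
ft_force: [1.0, 1.8, 0.5]
width: 0.0867
time: 1.23
ee_pos: [0.4648, -0.4295, 0.2224]
eef_rot: [0.801, -0.598, 0.0, -0.003]
ft_force: [2.2, 1.3, -0.2]
width: 0.0868
time: 1.65
ee_pos: [0.568, -0.3664, 0.2219]
eef_rot: [0.916, -0.402, -0.0, -0.001]
ft_force: [-0.8, -1.4, -0.1]
width: 0.0876
t 1.65 pos [ 0.568  -0.3664  0.2219] yaw -47.4 j [ 0.74  0.47 -0.34  1.29  0.15  1.4  -0.42] w 0.0876
 shift [ 0.0017 -0.0867  0.0001] turn [-0.0008  0.0006  0.0049]
[[318.11342442 126.53913956]
 [315.44088739 203.54404116]]
```

View pics/w2.png

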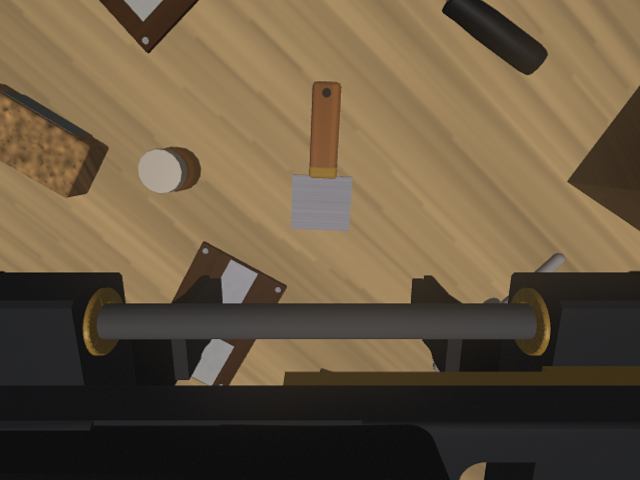

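The wrist view shows the scraper: handle end about (326,83), ferrule at (323,177), and blade front edge from (291,229) to (350,231).

Run:
```python
from h import *
c=camera('wrist')
a=pts(c,[(326.5,82),(323.5,170)],.024);b=pts(c,[(292,176),(352,178),(291,229),(350,231)],.004)
f=(b[2]+b[3])/2; d=f-a[0]; L=np.linalg.norm(d);ang=np.arctan2(d[1],d[0]);u=d/L
print('len',L,'ang',np.degrees(ang),'blade w',np.linalg.norm(b[2]-b[3]),'edge ang',np.degrees(np.arctan2(*(b[3]-b[2])[::-1])))
g1=a[0]+.052*u;g2=f-.088*u;print(g1,g2)
g=(g1+g2)/2
rows([*g,.005],ang+np.pi/2)
```

```text
len 0.13933263467987983 ang -139.8677315217347 blade w 0.061083814301952824 edge ang -49.91600971575453
[ 0.62491643 -0.32577159] [ 0.62542667 -0.32534144]
t 1.75 pos [ 0.565  -0.3702  0.2223] yaw -48.2 j [ 0.75  0.47 -0.34  1.3   0.15  1.4  -0.42] w 0.0869
 shift [ 0.0069 -0.0747  0.2172] turn [0.0003 0.0001 0.0149]
```

```bash
python3 -m crank '[{"x":0.007,"y":-0.075,"z":0.04,"ax":0,"ay":0,"az":0.015,"claw":-1},{"x":0.007,"y":-0.075,"z":0.14,"ax":0,"ay":0,"az":0.015,"claw":-1},{"x":0.007,"y":-0.075,"z":0.14,"ax":0,"ay":0,"az":0.015,"claw":-1},{"x":0.007,"y":-0.075,"z":0.14,"ax":0,"ay":0,"az":0.015,"claw":-1},{"x":0.007,"y":-0.075,"z":0.14,"ax":0,"ay":0,"az":0.015,"claw":-1}]' 25
python3 -m crank '[{"x":0,"y":0,"z":0.03,"ax":0,"ay":0,"az":0,"claw":-1},{"x":0,"y":0,"z":0.05,"ax":0,"ay":0,"az":0,"claw":-1},{"x":0,"y":0,"z":0.068,"ax":0,"ay":0,"az":0,"claw":-1},{"x":0,"y":0,"z":0.076,"ax":0,"ay":0,"az":0,"claw":-1},{"x":0,"y":0,"z":0.076,"ax":0,"ay":0,"az":0,"claw":-1}]'
python3 - <<'E'
from h import *
rows([.6252,-.3256,.005],np.radians(-49.9))
E
```

```text
time: 2.17
ee_pos: [0.6222, -0.322, 0.0738]
eef_rot: [0.907, -0.421, -0.006, -0.0]
ft_force: [-1.0, 1.2, -3.1]
width: 0.0869
time: 2.58
ee_pos: [0.6244, -0.3262, 0.0062]
eef_rot: [0.907, -0.422, -0.001, 0.001]
ft_force: [0.0, -0.2, -0.1]
width: 0.0869
t 2.58 pos [ 0.6244 -0.3262  0.0062] yaw -49.9 j [ 0.63  0.7  -0.32  1.41  0.23  1.07 -0.6 ] w 0.0869
 shift [ 0.0001 -0.001   0.0012] turn [ 0.0008  0.0005 -0.    ]
```

```bash
python3 -m crank '[{"x":0,"y":0,"z":0,"ax":0,"ay":0,"az":0,"claw":1},{"x":0,"y":0,"z":0,"ax":0,"ay":0,"az":0,"claw":1},{"x":0,"y":0,"z":0,"ax":0,"ay":0,"az":0,"claw":1},{"x":0,"y":0,"z":0,"ax":0,"ay":0,"az":0,"claw":1},{"x":0,"y":0,"z":0,"ax":0,"ay":0,"az":0,"claw":1}]' 25
python3 -m crank '[{"x":0,"y":0,"z":-0.02,"ax":0,"ay":0,"az":0,"claw":1},{"x":0,"y":0,"z":-0.06,"ax":0,"ay":0,"az":0,"claw":1},{"x":0,"y":0,"z":-0.1,"ax":0,"ay":0,"az":0,"claw":1},{"x":0,"y":0,"z":-0.1,"ax":0,"ay":0,"az":0,"claw":1},{"x":0,"y":0,"z":-0.1,"ax":0,"ay":0,"az":0,"claw":1}]'
python3 - <<'E'
from h import *
S={'scene':dict(big=(347,240),small=(437,255),block=(296,323),scr=(172,272)),
'side':dict(big=(299,282),small=(213,362),block=(235,198),scr=(355,137))}
for n in S:
    c=camera(n);im=c['color'].astype(int);cv2.imwrite(f'pics/{n}1.png',c['color'])
    dark=(im[:,:,2]<85)&(im[:,:,2]>im[:,:,0]+12)
    for k,s in S[n].items():
        m=blob(dark,s,50);m=cv2.morphologyEx(m.astype(np.uint8),cv2.MORPH_OPEN,np.ones((3,3)))
        print(n,k,*rect(c,m>0,.006)[1:])
E
```

```text
time: 3.0
ee_pos: [0.6263, -0.3248, 0.0074]
eef_rot: [0.907, -0.421, 0.001, 0.0]
ft_force: [0.3, 0.5, 0.5]
width: 0.0614
time: 3.42
ee_pos: [0.6277, -0.3253, 0.1103]
eef_rot: [0.907, -0.421, 0.003, 0.0]
ft_force: [-0.8, -0.7, -0.8]
width: 0.0286
scene big [468.1 110.1] [ 97.  148.7] 86.3
scene small [595.8 314.1] [147.4  98.4] 10.8
scene block [ 654.5 -104.7] [ 96.5 148.5] 83.9
scene scr [ 384.  -314.9] [114.8 132.1] 17.9
side big [467.4 111.7] [ 98.1 144.9] 86.6
side small [594.5 315.2] [146.3  97.8] 10.7
side block [ 653.5 -102.1] [ 96.8 145.1] 83.8
side scr [ 403.1 -324.9] [130.8  30.4] 12.6
```

```bash
python3 -m crank '[{"x":0,"y":0,"z":0,"ax":0,"ay":0,"az":0,"claw":1},{"x":0,"y":0,"z":0,"ax":0,"ay":0,"az":0,"claw":1},{"x":0,"y":0,"z":0,"ax":0,"ay":0,"az":0,"claw":1},{"x":0,"y":0,"z":0,"ax":0,"ay":0,"az":0,"claw":1},{"x":0,"y":0,"z":0,"ax":0,"ay":0,"az":0,"claw":1}]' 25
python3 - <<'E'
from h import *
a=camera('scene');cv2.imwrite('pics/s2.png',np.hstack([cv2.resize(a['color'][200:400,90:310],(396,360)),cv2.resize(camera('side')['color'][80:280,180:400],(396,360))]))
E
```

```text
time: 3.93
ee_pos: [0.6258, -0.3245, 0.1061]
eef_rot: [0.907, -0.421, -0.0, -0.0]
ft_force: [0.5, -0.3, 1.6]
width: 0.0008
```

View pics/s2.png

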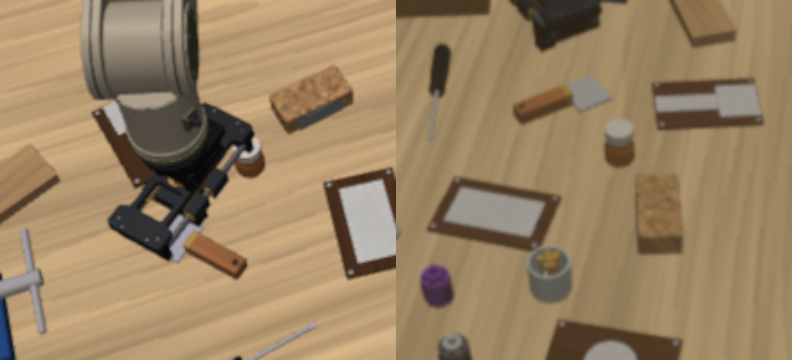

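The scraper was not caught: the fingers close slowly (about 1 s), and it lies untouched in both views. I'll descend again with the jaws half open and allow time to close.

```bash
python3 -m crank '[{"x":0,"y":0,"z":0,"ax":0,"ay":0,"az":0,"claw":-0.3},{"x":0,"y":0,"z":0,"ax":0,"ay":0,"az":0,"claw":-0.3},{"x":0,"y":0,"z":0,"ax":0,"ay":0,"az":0,"claw":-0.3},{"x":0,"y":0,"z":0.02,"ax":0,"ay":0,"az":0,"claw":-0.3},{"x":0,"y":0,"z":0.04,"ax":0,"ay":0,"az":0,"claw":-0.3}]' 25
python3 -m crank '[{"x":0,"y":0,"z":0.0,"ax":0,"ay":0,"az":0,"claw":-0.3},{"x":0,"y":0,"z":0.03,"ax":0,"ay":0,"az":0,"claw":-0.3},{"x":0,"y":0,"z":0.05,"ax":0,"ay":0,"az":0,"claw":-0.3},{"x":0,"y":0,"z":0.06,"ax":0,"ay":0,"az":0,"claw":-0.3},{"x":0,"y":0,"z":0.06,"ax":0,"ay":0,"az":0,"claw":1}]'
for i in 1 2; do python3 -m crank '[{"x":0,"y":0,"z":0,"ax":0,"ay":0,"az":0,"claw":1},{"x":0,"y":0,"z":0,"ax":0,"ay":0,"az":0,"claw":1},{"x":0,"y":0,"z":0,"ax":0,"ay":0,"az":0,"claw":1},{"x":0,"y":0,"z":0,"ax":0,"ay":0,"az":0,"claw":1},{"x":0,"y":0,"z":0,"ax":0,"ay":0,"az":0,"claw":1}]' 25; done
python3 -m crank '[{"x":0,"y":0,"z":-0.02,"ax":0,"ay":0,"az":0,"claw":1},{"x":0,"y":0,"z":-0.06,"ax":0,"ay":0,"az":0,"claw":1},{"x":0,"y":0,"z":-0.1,"ax":0,"ay":0,"az":0,"claw":1},{"x":0,"y":0,"z":-0.1,"ax":0,"ay":0,"az":0,"claw":1},{"x":0,"y":0,"z":-0.1,"ax":0,"ay":0,"az":0,"claw":1}]'
python3 - <<'E'
from h import *
c=camera('side');im=c['color'].astype(int)
dark=(im[:,:,2]<85)&(im[:,:,2]>im[:,:,0]+12)
m=blob(dark,(353,137),40);m=cv2.morphologyEx(m.astype(np.uint8),cv2.MORPH_OPEN,np.ones((3,3)))
print(*rect(c,m>0,.006))
cv2.imwrite('pics/s3.png',c['color'][60:260,150:450])
rows([.421,-.357,.11],np.radians(-78))
E
```

```text
time: 4.45
ee_pos: [0.627, -0.3251, 0.0676]
eef_rot: [0.907, -0.421, 0.002, 0.0]
ft_force: [0.7, 0.2, -1.3]
width: 0.026
time: 4.87
ee_pos: [0.6247, -0.324, 0.0046]
eef_rot: [0.907, -0.42, -0.002, -0.0]
ft_force: [-0.7, -0.5, 0.2]
width: 0.0517
time: 5.28
ee_pos: [0.6265, -0.3247, 0.0077]
eef_rot: [0.907, -0.421, 0.001, -0.0]
ft_force: [0.2, 1.5, 2.5]
width: 0.0254
time: 5.7
ee_pos: [0.6264, -0.3247, 0.0077]
eef_rot: [0.907, -0.421, 0.001, 0.0]
ft_force: [-1.7, 0.1, 6.4]
width: 0.0255
time: 6.12
ee_pos: [0.6276, -0.3253, 0.1099]
eef_rot: [0.907, -0.421, 0.003, 0.0]
ft_force: [0.1, 0.5, -2.0]
width: 0.026
[ 0.4119 -0.3215] [ 403.  -324.6] [130.8  31.1] 12.6
t 6.17 pos [ 0.6262 -0.3248  0.1073] yaw -49.7 j [ 0.64  0.6  -0.34  1.34  0.2   1.23 -0.58] w 0.026
 shift [-0.1081  0.1774 -0.0029] turn [-0.0004 -0.0007  0.2467]
```

Run:
```python
from h import *
c=camera('side');im=c['color'].astype(int)
dark=(im[:,:,2]<85)&(im[:,:,2]>im[:,:,0]+12)
white=(im.min(2)>110)&(im.max(2)-im.min(2)<40)
m=np.zeros(dark.shape,np.uint8);m[118:157,316:390]=(dark|white)[118:157,316:390]
m=cv2.morphologyEx(m,cv2.MORPH_CLOSE,np.ones((3,3)));m=cv2.morphologyEx(m,cv2.MORPH_OPEN,np.ones((5,5)))
_,cc,wh,a=rect(c,m>0,.006);print(cc,wh,a)
w=m*white;print(rect(c,blob(w>0,(353,137),35),.006))
```

```text
[ 404.7 -358. ] [146.2  95.9] 11.7
(array([ 0.3929, -0.3651]), array([ 405.7, -362.2]), array([146.1,  65. ]), 13.1)
```

```bash
python3 -c "
from h import *
rows([.423,-.356,.1],np.radians(-77.4))"
```

```text
t 6.22 pos [ 0.6254 -0.3245  0.1057] yaw -49.7 j [ 0.64  0.61 -0.34  1.34  0.2   1.23 -0.58] w 0.026
 shift [-0.1068  0.1748  0.0059] turn [0.0004 0.0003 0.2414]
```

```bash
python3 -m crank '[{"x":-0.107,"y":0.175,"z":0,"ax":0,"ay":0,"az":0.241,"claw":1},{"x":-0.107,"y":0.175,"z":0,"ax":0,"ay":0,"az":0.241,"claw":1},{"x":-0.107,"y":0.175,"z":0,"ax":0,"ay":0,"az":0.241,"claw":1},{"x":-0.107,"y":0.175,"z":0,"ax":0,"ay":0,"az":0.241,"claw":1},{"x":-0.107,"y":0.175,"z":0,"ax":0,"ay":0,"az":0.241,"claw":1}]'
python3 -m crank '[{"x":0,"y":0,"z":0.02,"ax":0,"ay":0,"az":0,"claw":1},{"x":0,"y":0,"z":0.04,"ax":0,"ay":0,"az":0,"claw":1},{"x":0,"y":0,"z":0.05,"ax":0,"ay":0,"az":0,"claw":1},{"x":0,"y":0,"z":0.05,"ax":0,"ay":0,"az":0,"claw":1},{"x":0,"y":0,"z":0.05,"ax":0,"ay":0,"az":0,"claw":1}]'
python3 -c "
from h import *
rows([.423,-.356,.015],np.radians(-77.4))"
```

```text
time: 6.63
ee_pos: [0.4197, -0.3557, 0.1047]
eef_rot: [0.778, -0.628, -0.002, 0.0]
ft_force: [0.7, -0.4, -0.8]
width: 0.0257
time: 7.05
ee_pos: [0.4231, -0.3553, 0.0557]
eef_rot: [0.781, -0.625, -0.001, -0.0]
ft_force: [0.7, -0.3, -0.7]
width: 0.0257
t 7.05 pos [ 0.4231 -0.3553  0.0557] yaw -77.3 j [ 0.82  0.34 -0.24  1.82  0.1   0.99 -0.81] w 0.0257
 shift [0.0007 0.0002 0.0407] turn [0.0006 0.001  0.0008]
```

```bash
python3 -m crank '[{"x":0,"y":0,"z":0.02,"ax":0,"ay":0,"az":0,"claw":1},{"x":0,"y":0,"z":0.032,"ax":0,"ay":0,"az":0,"claw":1},{"x":0,"y":0,"z":0.041,"ax":0,"ay":0,"az":0,"claw":1},{"x":0,"y":0,"z":0.041,"ax":0,"ay":0,"az":0,"claw":1},{"x":0,"y":0,"z":0.041,"ax":0,"ay":0,"az":0,"claw":-0.2}]'
python3 -m crank '[{"x":0,"y":0,"z":0,"ax":0,"ay":0,"az":0,"claw":-0.2},{"x":0,"y":0,"z":0,"ax":0,"ay":0,"az":0,"claw":-0.2},{"x":0,"y":0,"z":0,"ax":0,"ay":0,"az":0,"claw":-0.2},{"x":0,"y":0,"z":-0.03,"ax":0,"ay":0,"az":0,"claw":-1},{"x":0,"y":0,"z":-0.07,"ax":0,"ay":0,"az":0,"claw":-1}]'
python3 -c "
from h import *
rows([.38,-.14,.222],np.radians(-60))"
```

```text
time: 7.47
ee_pos: [0.4234, -0.3559, 0.0156]
eef_rot: [0.781, -0.625, -0.0, -0.0]
ft_force: [0.4, -0.2, 0.1]
width: 0.0283
time: 7.88
ee_pos: [0.4213, -0.3545, 0.0837]
eef_rot: [0.781, -0.625, -0.003, -0.0]
ft_force: [0.7, -0.4, 0.8]
width: 0.0576
t 7.88 pos [ 0.4213 -0.3545  0.0837] yaw -77.3 j [ 0.83  0.31 -0.25  1.8   0.09  1.05 -0.8 ] w 0.0576
 shift [-0.219  -0.0062 -0.1372] turn [ 0.0015  0.0027 -0.1513]
```

```bash
python3 -c "
from h import *
c=camera('scene');P=pts(c,[(240.1,254.6),(275.1,236.4),(285.9,248.1),(250.3,269)],.036);print(P.round(3),np.degrees(np.arctan2(*(P[1]-P[0])[::-1])),P.mean(0))
rows([.425,-.205,.222],np.radians(-10))"
```

```text
[[ 0.433 -0.176]
 [ 0.409 -0.073]
 [ 0.455 -0.058]
 [ 0.485 -0.165]] 102.94175727369422 [ 0.44567037 -0.11812329]
t 7.93 pos [ 0.4258 -0.3577  0.0939] yaw -77.3 j [ 0.83  0.3  -0.25  1.79  0.08  1.05 -0.8 ] w 0.0618
 shift [-0.1485 -0.0333 -0.1288] turn [-4.000e-04 -3.900e-03 -5.877e-01]
```

```bash
python3 -m crank '[{"x":-0.03,"y":-0.015,"z":-0.04,"ax":0,"ay":0,"az":0,"claw":-1},{"x":-0.06,"y":-0.03,"z":-0.08,"ax":0,"ay":0,"az":-0.1,"claw":-1},{"x":-0.14,"y":-0.07,"z":-0.128,"ax":0,"ay":0,"az":-0.3,"claw":-1},{"x":-0.14,"y":-0.07,"z":-0.128,"ax":0,"ay":0,"az":-0.3,"claw":-1},{"x":-0.14,"y":-0.07,"z":-0.128,"ax":0,"ay":0,"az":-0.3,"claw":-1}]'
for i in 1 2; do python3 -m crank '[{"x":0,"y":0,"z":0,"ax":0,"ay":0,"az":-0.28,"claw":-1},{"x":0,"y":0,"z":0,"ax":0,"ay":0,"az":-0.28,"claw":-1},{"x":0,"y":0,"z":0,"ax":0,"ay":0,"az":-0.28,"claw":-1},{"x":0,"y":0,"z":0,"ax":0,"ay":0,"az":-0.28,"claw":-1},{"x":0,"y":0,"z":0,"ax":0,"ay":0,"az":-0.28,"claw":-1}]'; done
python3 - <<'E'
from h import *
rows([.4457,-.118,.1],np.radians(13))
c=camera('wrist');cv2.imwrite('pics/w3.png',c['color'])
E
```

```text
time: 8.35
ee_pos: [0.4615, -0.2022, 0.2157]
eef_rot: [0.912, -0.409, 0.001, 0.0]
ft_force: [1.4, -0.6, -0.0]
width: 0.0858
time: 8.77
ee_pos: [0.4611, -0.2041, 0.2141]
eef_rot: [0.99, -0.141, 0.001, 0.0]
ft_force: [-0.0, 0.6, -0.8]
width: 0.0866
time: 9.18
ee_pos: [0.461, -0.2042, 0.214]
eef_rot: [0.99, 0.138, 0.0, 0.0]
ft_force: [0.2, -0.3, 0.5]
width: 0.0868
t 9.18 pos [ 0.461  -0.2042  0.214 ] yaw 15.9 j [ 0.76  0.1  -0.46  1.77  0.05  1.29  0.57] w 0.0868
 shift [ 0.0088 -0.0872  0.1139] turn [ 0.0004 -0.0003  0.0252]
```

View pics/w3.png

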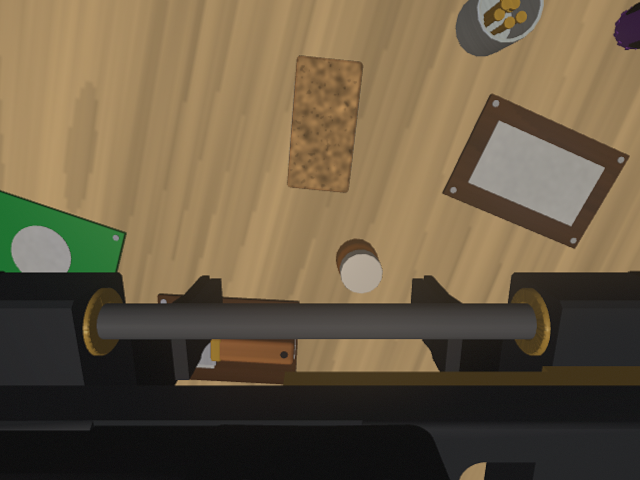

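The wrist view is sharp: cork top corners at (298,55), (363,62), (349,192) and (287,187); block outline corners at (503,119), (606,167), (572,228) and (468,183). The jar is at (360,270), and the scraper lies on its tile, partly hidden.

Run:
```python
from h import *
c=camera('wrist')
for n,q,z in(('cork',[(298,55),(363,62),(349,192),(287,187)],.036),('outl',[(503,119),(606,167),(572,228),(468,183)],.006),('tile',[(491,94),(629,155),(575,248),(443,193)],.006)):
    P=pts(c,q,z);cc,wh,a=cv2.minAreaRect((P*1000).astype(np.float32));print(n,P.mean(0).round(4),np.round(cc,1),np.round(wh,1),round(a,1))
    if n=='cork':g=P.mean(0)
for n in('cork',):
    im=c['color'];h=cv2.cvtColor(im,cv2.COLOR_BGR2HSV).astype(int)
    m=(h[...,1]>115)&(im[...,2]>60);m=cv2.morphologyEx(m.astype(np.uint8),cv2.MORPH_CLOSE,np.ones((5,5)))
    print(rect(c,blob(m>0,(325,124),80),.036))
d=(P*0)
rows([*g,.006],np.radians(13))
```

```text
cork [ 0.4445 -0.1208] [ 444.8 -121. ] [ 56.1 109.2] 10.3
outl [ 0.6572 -0.1053] [ 657.1 -105.1] [ 65.3 118.3] 83.6
tile [ 0.6544 -0.1054] [ 654.7 -105.2] [ 99.3 150.5] 84.1
(array([ 0.4434, -0.1187]), array([ 443.9, -120.8]), array([ 55.3, 109.1]), 10.4)
t 9.28 pos [ 0.461  -0.2042  0.2139] yaw 15.5 j [ 0.76  0.1  -0.46  1.77  0.05  1.29  0.56] w 0.0868
 shift [ 0.0063 -0.0849  0.2079] turn [ 0.0004 -0.0003  0.022 ]
```

```bash
python3 -m crank '[{"x":0.006,"y":-0.085,"z":0.0,"ax":0,"ay":0,"az":0.044,"claw":-1},{"x":0.006,"y":-0.085,"z":0.0,"ax":0,"ay":0,"az":0.044,"claw":-1},{"x":0.006,"y":-0.085,"z":0.08,"ax":0,"ay":0,"az":0.044,"claw":-1},{"x":0.006,"y":-0.085,"z":0.12,"ax":0,"ay":0,"az":0.044,"claw":-1},{"x":0.006,"y":-0.085,"z":0.13,"ax":0,"ay":0,"az":0.044,"claw":-1}]' 30
python3 -m crank '[{"x":0,"y":0,"z":0.02,"ax":0,"ay":0,"az":0,"claw":-1},{"x":0,"y":0,"z":0.05,"ax":0,"ay":0,"az":0,"claw":-1},{"x":0,"y":0,"z":0.07,"ax":0,"ay":0,"az":0,"claw":-1},{"x":0,"y":0,"z":0.074,"ax":0,"ay":0,"az":0,"claw":-1},{"x":0,"y":0,"z":0.074,"ax":0,"ay":0,"az":0,"claw":1}]'
python3 -m crank '[{"x":0,"y":0,"z":0,"ax":0,"ay":0,"az":0,"claw":1},{"x":0,"y":0,"z":0,"ax":0,"ay":0,"az":0,"claw":1},{"x":0,"y":0,"z":0,"ax":0,"ay":0,"az":0,"claw":1},{"x":0,"y":0,"z":0,"ax":0,"ay":0,"az":0,"claw":1},{"x":0,"y":0,"z":0,"ax":0,"ay":0,"az":0,"claw":1}]'
python3 -m crank '[{"x":0,"y":0,"z":0,"ax":0,"ay":0,"az":0,"claw":1},{"x":0,"y":0,"z":0,"ax":0,"ay":0,"az":0,"claw":1},{"x":0,"y":0,"z":0,"ax":0,"ay":0,"az":0,"claw":1},{"x":0,"y":0,"z":0,"ax":0,"ay":0,"az":0,"claw":1},{"x":0,"y":0,"z":0,"ax":0,"ay":0,"az":0,"claw":1}]'
python3 -c "
from h import *
rows([.4445,-.121,.01],np.radians(10.4))"
```

```text
time: 9.7
ee_pos: [0.4447, -0.1203, 0.0883]
eef_rot: [0.996, 0.09, 0.002, 0.001]
ft_force: [0.7, -0.8, -0.7]
width: 0.087
time: 10.12
ee_pos: [0.4434, -0.1203, 0.0139]
eef_rot: [0.996, 0.09, -0.001, -0.001]
ft_force: [0.1, -0.1, -0.6]
width: 0.0849
time: 10.53
ee_pos: [0.4445, -0.1209, 0.0153]
eef_rot: [0.996, 0.091, 0.001, 0.0]
ft_force: [-1.2, -0.1, 4.0]
width: 0.0561
time: 10.95
ee_pos: [0.4445, -0.1209, 0.0153]
eef_rot: [0.996, 0.091, 0.0, 0.0]
ft_force: [-1.8, 0.6, 7.5]
width: 0.0557
t 10.95 pos [ 0.4445 -0.1209  0.0153] yaw 10.4 j [ 0.65  0.26 -0.52  2.07  0.17  0.85  0.21] w 0.0557
 shift [-0.      0.0001  0.0053] turn [ 0.0004 -0.0004  0.0001]
```

```bash
python3 -m crank '[{"x":0,"y":0,"z":-0.03,"ax":0,"ay":0,"az":0,"claw":1},{"x":0,"y":0,"z":-0.07,"ax":0,"ay":0,"az":0,"claw":1},{"x":0,"y":0,"z":-0.09,"ax":0,"ay":0,"az":-0.06,"claw":1},{"x":0.02,"y":0,"z":-0.09,"ax":0,"ay":0,"az":-0.12,"claw":1},{"x":0.06,"y":0,"z":-0.09,"ax":0,"ay":0,"az":-0.18,"claw":1}]'
python3 -c "
from h import *
rows([.655,-.105,.1],np.radians(83.9))"
```

```text
time: 11.37
ee_pos: [0.502, -0.1119, 0.1064]
eef_rot: [0.963, 0.269, -0.0, 0.002]
ft_force: [1.9, -1.2, -1.0]
width: 0.056
t 11.37 pos [ 0.502  -0.1119  0.1064] yaw 31.2 j [ 0.65  0.24 -0.58  1.87  0.15  1.08  0.55] w 0.056
 shift [0.1345 0.0733 0.0065] turn [ 0.0015  0.0015 -0.46  ]
```

```bash
python3 -m crank '[{"x":0.134,"y":0.073,"z":0,"ax":0,"ay":0,"az":-0.3,"claw":1},{"x":0.134,"y":0.073,"z":0,"ax":0,"ay":0,"az":-0.3,"claw":1},{"x":0.134,"y":0.073,"z":0,"ax":0,"ay":0,"az":-0.3,"claw":1},{"x":0.134,"y":0.073,"z":0,"ax":0,"ay":0,"az":-0.3,"claw":1},{"x":0.134,"y":0.073,"z":0,"ax":0,"ay":0,"az":-0.3,"claw":1}]'
python3 -m crank '[{"x":0,"y":0,"z":0,"ax":0,"ay":0,"az":-0.15,"claw":1},{"x":0,"y":0,"z":0,"ax":0,"ay":0,"az":-0.15,"claw":1},{"x":0,"y":0,"z":0.03,"ax":0,"ay":0,"az":-0.15,"claw":1},{"x":0,"y":0,"z":0.05,"ax":0,"ay":0,"az":-0.15,"claw":1},{"x":0,"y":0,"z":0.05,"ax":0,"ay":0,"az":-0.15,"claw":1}]'
python3 -c "
from h import *
rows([.655,-.105,.022],np.radians(83.9))"
```

```text
time: 11.78
ee_pos: [0.6592, -0.102, 0.1033]
eef_rot: [0.839, 0.543, 0.001, -0.001]
ft_force: [-1.1, 0.1, -1.3]
width: 0.0557
time: 12.2
ee_pos: [0.6526, -0.1034, 0.0499]
eef_rot: [0.751, 0.66, -0.002, -0.003]
ft_force: [-1.1, -0.1, -1.7]
width: 0.0557
t 12.2 pos [ 0.6526 -0.1034  0.0499] yaw 82.6 j [ 0.56  0.65 -0.66  1.5   0.42  1.14  1.26] w 0.0557
 shift [-0.0013  0.0028  0.0279] turn [-0.0035 -0.     -0.0112]
```

```bash
python3 -m crank '[{"x":0,"y":0.001,"z":0.01,"ax":0,"ay":0,"az":-0.008,"claw":1},{"x":0,"y":0.001,"z":0.018,"ax":0,"ay":0,"az":-0.008,"claw":1},{"x":0,"y":0.001,"z":0.022,"ax":0,"ay":0,"az":-0.008,"claw":1},{"x":0,"y":0.001,"z":0.022,"ax":0,"ay":0,"az":-0.008,"claw":1},{"x":0,"y":0.001,"z":0.022,"ax":0,"ay":0,"az":-0.008,"claw":1}]'
python3 -c "
from h import *
rows([.655,-.105,.022],np.radians(83.9))"
```

```text
time: 12.62
ee_pos: [0.6567, -0.1033, 0.0331]
eef_rot: [0.746, 0.666, 0.0, 0.0]
ft_force: [0.2, 0.3, 0.1]
width: 0.0558
t 12.62 pos [ 0.6567 -0.1033  0.0331] yaw 83.5 j [ 0.56  0.67 -0.66  1.51  0.44  1.11  1.26] w 0.0558
 shift [-0.0019 -0.0015  0.0111] turn [ 0.0002  0.     -0.0033]
```

```bash
python3 -m crank '[{"x":-0.002,"y":-0.0015,"z":0.006,"ax":0,"ay":0,"az":-0.003,"claw":1},{"x":-0.002,"y":-0.0015,"z":0.011,"ax":0,"ay":0,"az":-0.003,"claw":1},{"x":-0.002,"y":-0.0015,"z":0.011,"ax":0,"ay":0,"az":-0.003,"claw":1},{"x":-0.002,"y":-0.0015,"z":0.011,"ax":0,"ay":0,"az":-0.003,"claw":1},{"x":-0.002,"y":-0.0015,"z":0.011,"ax":0,"ay":0,"az":-0.003,"claw":-1}]'
python3 -m crank '[{"x":0,"y":0,"z":0,"ax":0,"ay":0,"az":0,"claw":-1},{"x":0,"y":0,"z":0,"ax":0,"ay":0,"az":0,"claw":-1},{"x":0,"y":0,"z":0,"ax":0,"ay":0,"az":0,"claw":-1},{"x":0,"y":0,"z":0,"ax":0,"ay":0,"az":0,"claw":-1},{"x":0,"y":0,"z":-0.03,"ax":0,"ay":0,"az":0,"claw":-1}]'
python3 -m crank '[{"x":0,"y":0,"z":-0.04,"ax":0,"ay":0,"az":0,"claw":-1},{"x":0,"y":0,"z":-0.08,"ax":0,"ay":0,"az":0,"claw":-1},{"x":0,"y":0,"z":-0.12,"ax":0,"ay":0,"az":0,"claw":-1},{"x":0,"y":0,"z":-0.16,"ax":0,"ay":0,"az":0,"claw":-1},{"x":0,"y":0,"z":-0.17,"ax":0,"ay":0,"az":0,"claw":-1}]'
python3 -c "
from h import *
rows([.66,.03,.222],np.radians(20))"
```

```text
time: 13.03
ee_pos: [0.6547, -0.1052, 0.0215]
eef_rot: [0.744, 0.668, -0.0, -0.0]
ft_force: [-0.7, 0.2, -0.2]
width: 0.0584
time: 13.45
ee_pos: [0.6513, -0.1052, 0.0463]
eef_rot: [0.744, 0.668, -0.003, -0.003]
ft_force: [-0.3, 0.8, -0.8]
width: 0.0843
time: 13.87
ee_pos: [0.657, -0.1047, 0.2291]
eef_rot: [0.744, 0.668, 0.003, 0.003]
ft_force: [0.6, -0.5, 1.4]
width: 0.0867
t 13.87 pos [ 0.657  -0.1047  0.2291] yaw 83.9 j [ 0.58  0.51 -0.72  1.31  0.33  1.44  1.35] w 0.0867
 shift [ 0.1343 -0.0114  0.007 ] turn [ 0.0041 -0.0024  0.5574]
```

Run:
```python
from h import *
a=camera('scene');b=camera('side')
for n,u,v,z in(('p1',356,306,.056),('p2',416,294,.056),('saw',384,279,.056),('sbig',421.9,195.4,.056)):print(n,pts(a,(u,v),z))
for n,u,v in(('p1',203,231),('p2',172,289),('saw',211,270),('sbig',298,381)):print(n,pts(b,(u,v),.056))
```

```text
p1 [[0.68915739 0.03863416]]
p2 [[0.71002742 0.18868131]]
saw [[0.64334638 0.1340044 ]]
sbig [[0.43250367 0.34774725]]
p1 [[0.67979354 0.04666245]]
p2 [[0.69919408 0.19873001]]
saw [[0.63675331 0.14339456]]
sbig [[0.42794799 0.35257985]]
```

```bash
python3 -m crank '[{"x":0.147,"y":-0.033,"z":0,"ax":0,"ay":0,"az":0.3,"claw":-1},{"x":0.147,"y":-0.033,"z":0,"ax":0,"ay":0,"az":0.3,"claw":-1},{"x":0.147,"y":-0.033,"z":0,"ax":0,"ay":0,"az":0.3,"claw":-1},{"x":0.147,"y":-0.033,"z":0,"ax":0,"ay":0,"az":0.3,"claw":-1},{"x":0.147,"y":-0.033,"z":0,"ax":0,"ay":0,"az":0.3,"claw":-1}]'
python3 -m crank '[{"x":0,"y":0,"z":0,"ax":0,"ay":0,"az":0.3,"claw":-0.2},{"x":0,"y":0,"z":0,"ax":0,"ay":0,"az":0.3,"claw":-0.2},{"x":0,"y":0,"z":0,"ax":0,"ay":0,"az":0.3,"claw":-0.2},{"x":0,"y":0,"z":0,"ax":0,"ay":0,"az":0.3,"claw":-0.2},{"x":0,"y":0,"z":0,"ax":0,"ay":0,"az":0.3,"claw":-0.2}]'
python3 -m crank '[{"x":0,"y":0,"z":0,"ax":0,"ay":0,"az":0.12,"claw":-0.2},{"x":0,"y":0,"z":0,"ax":0,"ay":0,"az":0.12,"claw":-0.2},{"x":0,"y":0,"z":0,"ax":0,"ay":0,"az":0.12,"claw":-0.2},{"x":0,"y":0,"z":0,"ax":0,"ay":0,"az":0.12,"claw":-0.2},{"x":0,"y":0,"z":0,"ax":0,"ay":0,"az":0.12,"claw":-0.2}]'
python3 - <<'E'
from h import *
rows([.64,.139,.1],0)
c=camera('wrist');cv2.imwrite('pics/w4.png',c['color']);print(pix(c,[.64,.139,.056]))
E
```

```text
time: 14.38
ee_pos: [0.6356, 0.0531, 0.2206]
eef_rot: [0.907, 0.42, -0.0, -0.002]
ft_force: [-0.1, 0.2, -0.0]
width: 0.0872
time: 14.8
ee_pos: [0.637, 0.0444, 0.2199]
eef_rot: [0.992, 0.128, -0.001, 0.0]
ft_force: [0.2, 0.2, -0.1]
width: 0.0616
time: 15.22
ee_pos: [0.6373, 0.0445, 0.2208]
eef_rot: [1.0, 0.014, -0.001, 0.0]
ft_force: [0.3, 0.7, -0.4]
width: 0.0527
t 15.22 pos [0.6373 0.0445 0.2208] yaw 1.6 j [ 0.25  0.42 -0.54  1.4   0.21  1.38 -0.25] w 0.0527
 shift [ 0.0054 -0.0944  0.1208] turn [0.0001 0.0005 0.014 ]
[[322.63201356 113.79060181]]
```

View pics/w4.png

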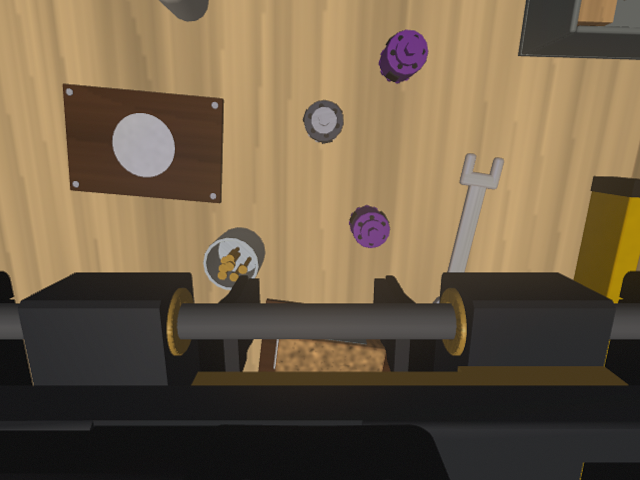

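The wrist view shows the small saw's stub at (324,120) and the big-disc tile centred near (144,145). The purple saws are at (404,50) and (371,227), and the tin is at (234,262).

Run:
```python
from h import *
c=camera('wrist');im=c['color'].astype(int)
white=(im.min(2)>130)&(im.max(2)-im.min(2)<40)
print('big',rect(c,blob(white,(144,145),45),.006))
T=pts(c,[(64,84),(223,98),(220,203),(71,188)],.006);print(T.mean(0),cv2.minAreaRect((T*1000).astype(np.float32)))
print(pts(c,(324,120),.056),pts(c,(323.5,121),.04))
sat=cv2.cvtColor(c['color'],cv2.COLOR_BGR2HSV)[...,1]
print(rect(c,blob(sat<60,(324,121),28),.044))
g=pts(c,(324,120),.056)[0]
rows([*g,.009],0)
```

```text
big (array([0.4677, 0.1099]), array([467.8, 109.2]), array([59.4, 58.2]), 1.6)
[0.46936956 0.10978226] ((469.3298645019531, 109.71476745605469), (99.82522583007812, 148.43878173828125), 86.33678436279297)
[[0.64148628 0.13417707]] [[0.64137683 0.1344483 ]]
(array([0.6408, 0.1342]), array([640.8, 133.8]), array([33.2, 34.2]), 12.5)
t 15.32 pos [0.6375 0.0445 0.2212] yaw 1.5 j [ 0.26  0.42 -0.54  1.4   0.21  1.38 -0.26] w 0.0525
 shift [ 0.0065 -0.0896  0.2122] turn [0.     0.0003 0.0133]
```

```bash
python3 -m crank '[{"x":0.006,"y":-0.09,"z":0.0,"ax":0,"ay":0,"az":0,"claw":-0.2},{"x":0.006,"y":-0.09,"z":0.0,"ax":0,"ay":0,"az":0,"claw":-0.2},{"x":0.006,"y":-0.09,"z":0.08,"ax":0,"ay":0,"az":0,"claw":-0.2},{"x":0.006,"y":-0.09,"z":0.11,"ax":0,"ay":0,"az":0,"claw":-0.2},{"x":0.006,"y":-0.09,"z":0.12,"ax":0,"ay":0,"az":0,"claw":-0.2}]' 30
python3 -m crank '[{"x":0,"y":0,"z":0.01,"ax":0,"ay":0,"az":0,"claw":-0.2},{"x":0,"y":0,"z":0.01,"ax":0,"ay":0,"az":0,"claw":-0.2},{"x":0,"y":0,"z":0.01,"ax":0,"ay":0,"az":0,"claw":-0.2},{"x":0,"y":0,"z":0.01,"ax":0,"ay":0,"az":0,"claw":-0.2},{"x":0,"y":0,"z":0.01,"ax":0,"ay":0,"az":0,"claw":-0.2}]'
python3 -c "
from h import *
rows([.641,.134,.01],0)"
```

```text
time: 15.73
ee_pos: [0.641, 0.1359, 0.0997]
eef_rot: [1.0, 0.014, 0.0, -0.0]
ft_force: [0.3, -1.0, -0.8]
width: 0.052
time: 16.15
ee_pos: [0.643, 0.1349, 0.0944]
eef_rot: [1.0, 0.012, 0.002, -0.0]
ft_force: [0.4, -0.1, 0.2]
width: 0.0522
t 16.15 pos [0.643  0.1349 0.0944] yaw 1.4 j [ 0.11  0.55 -0.54  1.5   0.29  1.17 -0.45] w 0.0522
 shift [-0.0024  0.0009  0.0844] turn [-0.0004 -0.002   0.0119]
```

```bash
python3 -m crank '[{"x":-0.002,"y":0.001,"z":0.03,"ax":0,"ay":0,"az":0,"claw":-0.2},{"x":-0.002,"y":0.001,"z":0.06,"ax":0,"ay":0,"az":0,"claw":-0.2},{"x":-0.002,"y":0.001,"z":0.075,"ax":0,"ay":0,"az":0,"claw":-0.2},{"x":-0.002,"y":0.001,"z":0.082,"ax":0,"ay":0,"az":0,"claw":-0.2},{"x":-0.002,"y":0.001,"z":0.082,"ax":0,"ay":0,"az":0,"claw":1}]' 30
for i in 1 2; do python3 -m crank '[{"x":0,"y":0,"z":0,"ax":0,"ay":0,"az":0,"claw":1},{"x":0,"y":0,"z":0,"ax":0,"ay":0,"az":0,"claw":1},{"x":0,"y":0,"z":0,"ax":0,"ay":0,"az":0,"claw":1},{"x":0,"y":0,"z":0,"ax":0,"ay":0,"az":0,"claw":1},{"x":0,"y":0,"z":0,"ax":0,"ay":0,"az":0,"claw":1}]'; done
python3 -m crank '[{"x":0,"y":0,"z":-0.03,"ax":0,"ay":0,"az":0,"claw":1},{"x":0,"y":0,"z":-0.07,"ax":0,"ay":0,"az":0,"claw":1},{"x":0,"y":0,"z":-0.11,"ax":0,"ay":0,"az":0,"claw":1},{"x":0,"y":0,"z":-0.14,"ax":0,"ay":0,"az":0,"claw":1},{"x":0,"y":0,"z":-0.14,"ax":0,"ay":0,"az":0,"claw":1}]'
python3 -c "
from h import *
rows([.5945,.3145,.15],0)"
```

```text
time: 16.57
ee_pos: [0.6392, 0.1335, 0.0091]
eef_rot: [1.0, 0.012, -0.001, 0.0]
ft_force: [-0.5, -0.8, 0.7]
width: 0.0495
time: 16.98
ee_pos: [0.6407, 0.1339, 0.0114]
eef_rot: [1.0, 0.012, 0.001, -0.0]
ft_force: [-1.2, 0.5, 6.6]
width: 0.0348
time: 17.4
ee_pos: [0.6407, 0.134, 0.0113]
eef_rot: [1.0, 0.012, 0.001, -0.0]
ft_force: [-0.7, -1.6, 6.4]
width: 0.0342
time: 17.82
ee_pos: [0.6426, 0.1349, 0.1577]
eef_rot: [1.0, 0.012, 0.005, -0.001]
ft_force: [0.9, 0.1, -0.9]
width: 0.0345
t 17.82 pos [0.6426 0.1349 0.1577] yaw 1.4 j [ 0.13  0.49 -0.55  1.44  0.26  1.27 -0.43] w 0.0345
 shift [-0.0439 -0.1807  0.0076] turn [-0.001  -0.0053  0.012 ]
```

```bash
python3 -m crank '[{"x":-0.044,"y":-0.181,"z":0,"ax":0,"ay":0,"az":0.18,"claw":1},{"x":-0.044,"y":-0.181,"z":0,"ax":0,"ay":0,"az":0.18,"claw":1},{"x":-0.044,"y":-0.181,"z":0,"ax":0,"ay":0,"az":0.18,"claw":1},{"x":-0.044,"y":-0.181,"z":0,"ax":0,"ay":0,"az":0.18,"claw":1},{"x":-0.044,"y":-0.181,"z":0,"ax":0,"ay":0,"az":0.18,"claw":1}]'
python3 -m crank '[{"x":0,"y":0,"z":0.03,"ax":0,"ay":0,"az":0,"claw":1},{"x":0,"y":0,"z":0.07,"ax":0,"ay":0,"az":0,"claw":1},{"x":0,"y":0,"z":0.1,"ax":0,"ay":0,"az":0,"claw":1},{"x":0,"y":0,"z":0.1,"ax":0,"ay":0,"az":0,"claw":1},{"x":0,"y":0,"z":0.1,"ax":0,"ay":0,"az":0,"claw":1}]'
python3 -c "
from h import *
rows([.595,.3146,.0185],np.radians(-20))"
```

```text
time: 18.23
ee_pos: [0.5878, 0.32, 0.15]
eef_rot: [0.986, -0.165, -0.001, -0.001]
ft_force: [-0.6, 0.5, -0.3]
width: 0.034
time: 18.65
ee_pos: [0.5903, 0.313, 0.0487]
eef_rot: [0.986, -0.167, -0.001, 0.001]
ft_force: [-0.4, 1.0, 0.5]
width: 0.0343
t 18.65 pos [0.5903 0.313  0.0487] yaw -19.2 j [-0.19  0.62 -0.51  1.49  0.32  1.12 -1.1 ] w 0.0343
 shift [ 0.004  -0.0032  0.0301] turn [0.0011 0.0011 0.0066]
```

```bash
python3 -m crank '[{"x":0.002,"y":-0.001,"z":0.01,"ax":0,"ay":0,"az":0,"claw":1},{"x":0.002,"y":-0.001,"z":0.02,"ax":0,"ay":0,"az":0,"claw":1},{"x":0.002,"y":-0.001,"z":0.02,"ax":0,"ay":0,"az":0,"claw":1},{"x":0.002,"y":-0.001,"z":0.02,"ax":0,"ay":0,"az":0,"claw":1},{"x":0.002,"y":-0.001,"z":0.02,"ax":0,"ay":0,"az":0,"claw":1}]'
python3 - <<'E'
from h import *
rows([.595,.3146,.0185],np.radians(-20))
c=camera('side');cv2.imwrite('pics/s4.png',cv2.resize(c['color'][300:420,150:320],(510,360)))
E
```

```text
time: 19.07
ee_pos: [0.5937, 0.3139, 0.0303]
eef_rot: [0.986, -0.167, 0.0, -0.0]
ft_force: [0.3, 0.2, -1.1]
width: 0.0345
t 19.07 pos [0.5937 0.3139 0.0303] yaw -19.3 j [-0.2   0.64 -0.5   1.5   0.33  1.09 -1.1 ] w 0.0345
 shift [ 0.001  -0.001   0.0118] turn [-0.0003 -0.0003  0.0065]
```

View pics/s4.png

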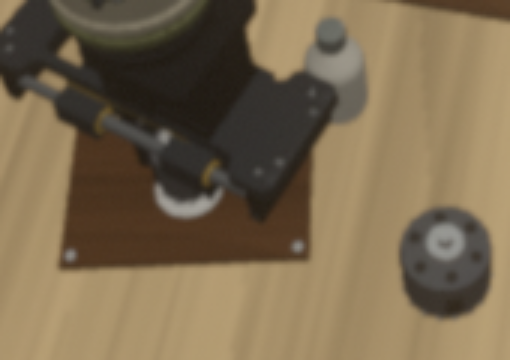

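The side crop shows the small saw just above its disc, with the gripper's end next to the upright bottle but without contact. Lowering and releasing now.

```bash
python3 -m crank '[{"x":0.001,"y":-0.001,"z":0.006,"ax":0,"ay":0,"az":0,"claw":1},{"x":0.001,"y":-0.001,"z":0.012,"ax":0,"ay":0,"az":0,"claw":1},{"x":0.001,"y":-0.001,"z":0.012,"ax":0,"ay":0,"az":0,"claw":1},{"x":0.001,"y":-0.001,"z":0.012,"ax":0,"ay":0,"az":0,"claw":1},{"x":0.001,"y":-0.001,"z":0.012,"ax":0,"ay":0,"az":0,"claw":-0.2}]'
python3 -m crank '[{"x":0,"y":0,"z":0,"ax":0,"ay":0,"az":0,"claw":-0.2},{"x":0,"y":0,"z":0,"ax":0,"ay":0,"az":0,"claw":-0.2},{"x":0,"y":0,"z":0,"ax":0,"ay":0,"az":0,"claw":-0.2},{"x":0,"y":0,"z":0,"ax":0,"ay":0,"az":0,"claw":-0.2},{"x":0,"y":0,"z":-0.03,"ax":0,"ay":0,"az":0,"claw":-0.2}]'
python3 -m crank '[{"x":0,"y":0,"z":-0.04,"ax":0,"ay":0,"az":0,"claw":-1},{"x":0,"y":0,"z":-0.08,"ax":0,"ay":0,"az":0,"claw":-1},{"x":0,"y":0,"z":-0.12,"ax":0,"ay":0,"az":0,"claw":-1},{"x":0,"y":0,"z":-0.16,"ax":0,"ay":0,"az":0,"claw":-1},{"x":0,"y":0,"z":-0.17,"ax":0,"ay":0,"az":0,"claw":-1}]'
python3 -c "
from h import *
rows([.46,.24,.222],np.radians(10))"
```

```text
time: 19.53
ee_pos: [0.5944, 0.3143, 0.0171]
eef_rot: [0.986, -0.167, -0.0, 0.0]
ft_force: [0.4, -0.2, -0.2]
width: 0.0363
time: 19.95
ee_pos: [0.5917, 0.3122, 0.0421]
eef_rot: [0.986, -0.167, -0.003, 0.003]
ft_force: [-0.6, -0.8, -1.0]
width: 0.0517
time: 20.37
ee_pos: [0.5964, 0.3159, 0.2253]
eef_rot: [0.986, -0.167, 0.004, -0.003]
ft_force: [0.9, 1.1, 1.9]
width: 0.0779
t 20.37 pos [0.5964 0.3159 0.2253] yaw -19.3 j [-0.18  0.49 -0.54  1.29  0.25  1.42 -1.05] w 0.0779
 shift [-0.1037  0.1167  0.0019] turn [-0.0027 -0.0039 -0.2553]
```

```bash
python3 -m crank '[{"x":-0.123,"y":0.102,"z":0,"ax":0,"ay":0,"az":-0.255,"claw":-1},{"x":-0.123,"y":0.102,"z":0,"ax":0,"ay":0,"az":-0.255,"claw":-1},{"x":-0.123,"y":0.102,"z":0,"ax":0,"ay":0,"az":-0.255,"claw":-1},{"x":-0.123,"y":0.102,"z":0,"ax":0,"ay":0,"az":-0.255,"claw":-1},{"x":-0.123,"y":0.102,"z":0,"ax":0,"ay":0,"az":-0.255,"claw":-1}]'
python3 - <<'E'
from h import *
rows([.43,.35,.1],np.radians(10))
c=camera('wrist');cv2.imwrite('pics/w5.png',c['color']);print(pix(c,[.43,.35,.056]))
E
```

```text
time: 20.78
ee_pos: [0.4394, 0.2572, 0.217]
eef_rot: [0.996, 0.092, -0.001, 0.002]
ft_force: [0.7, -0.1, 1.7]
width: 0.087
t 20.78 pos [0.4394 0.2572 0.217 ] yaw 10.6 j [ 0.02  0.14 -0.69  1.74  0.09  1.3  -0.51] w 0.087
 shift [ 0.008  -0.0934  0.1167] turn [0.0019 0.0008 0.0052]
[[325.90775762 114.38423863]]
```

View pics/w5.png

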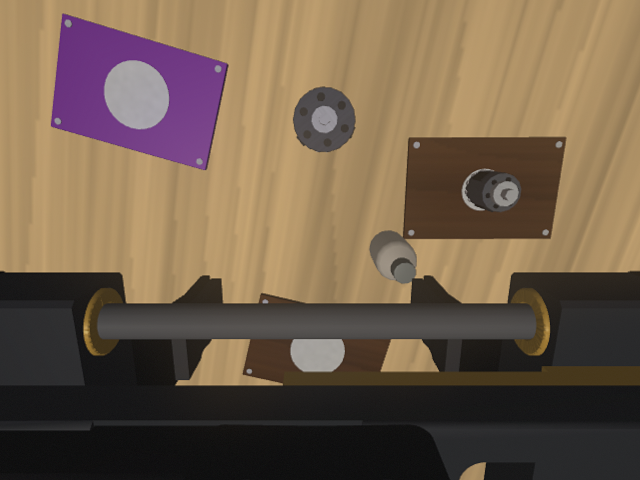

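The wrist view shows the big saw's stub at (324,119). The small saw stands on its tile with its stub at (507,193), and the bottle is upright at (395,257).

Run:
```python
from h import *
c=camera('wrist')
T=pts(c,[(408,138),(565,138),(550,238),(404,237)],.006);print('tile',cv2.minAreaRect((T*1000).astype(np.float32)))
print('small saw',pts(c,(507,193),.062))
sat=cv2.cvtColor(c['color'],cv2.COLOR_BGR2HSV)[...,1]
print(pts(c,(324,119),.056),rect(c,blob(sat<60,(324,119),45),.04))
rows([*pts(c,(324,119),.056)[0],.01],np.radians(10.6))
```

```text
tile ((599.6401977539062, 312.7077941894531), (151.67625427246094, 98.7215347290039), 10.19515609741211)
small saw [[0.59643091 0.31551826]]
[[0.43334889 0.34707411]] (array([0.4291, 0.3469]), array([429.3, 346.6]), array([52.1, 52.7]), 21.0)
t 20.88 pos [0.4445 0.2581 0.2181] yaw 10.0 j [ 0.02  0.14 -0.68  1.73  0.1   1.3  -0.52] w 0.0868
 shift [ 0.004  -0.0898  0.208 ] turn [ 0.0007 -0.001  -0.0057]
```

```bash
python3 -m crank '[{"x":0.002,"y":-0.09,"z":0.0,"ax":0,"ay":0,"az":0,"claw":-1},{"x":0.002,"y":-0.09,"z":0.0,"ax":0,"ay":0,"az":0,"claw":-1},{"x":0.002,"y":-0.09,"z":0.08,"ax":0,"ay":0,"az":0,"claw":-1},{"x":0.002,"y":-0.09,"z":0.11,"ax":0,"ay":0,"az":0,"claw":-1},{"x":0.002,"y":-0.09,"z":0.12,"ax":0,"ay":0,"az":0,"claw":-1}]' 35
python3 -m crank '[{"x":0,"y":0,"z":0.01,"ax":0,"ay":0,"az":0,"claw":-0.8},{"x":0,"y":0,"z":0.01,"ax":0,"ay":0,"az":0,"claw":-0.8},{"x":0,"y":0,"z":0.01,"ax":0,"ay":0,"az":0,"claw":-0.8},{"x":0,"y":0,"z":0.01,"ax":0,"ay":0,"az":0,"claw":-0.8},{"x":0,"y":0,"z":0.01,"ax":0,"ay":0,"az":0,"claw":-0.8}]'
python3 -c "
from h import *
rows([.431,.347,.01],np.radians(10))"
```

```text
time: 21.3
ee_pos: [0.4316, 0.3491, 0.0954]
eef_rot: [0.996, 0.087, 0.0, -0.001]
ft_force: [-0.2, -0.6, -1.0]
width: 0.0869
time: 21.72
ee_pos: [0.4327, 0.3486, 0.0899]
eef_rot: [0.996, 0.087, 0.002, -0.001]
ft_force: [0.4, -0.4, 0.7]
width: 0.0783
t 21.72 pos [0.4327 0.3486 0.0899] yaw 9.9 j [-0.17  0.38 -0.7   1.77  0.27  1.08 -0.79] w 0.0783
 shift [-0.0022  0.0014  0.0799] turn [-0.0007 -0.0017 -0.0007]
```

```bash
python3 -m crank '[{"x":-0.002,"y":0.001,"z":0.03,"ax":0,"ay":0,"az":0,"claw":-0.8},{"x":-0.002,"y":0.001,"z":0.055,"ax":0,"ay":0,"az":0,"claw":-0.8},{"x":-0.002,"y":0.001,"z":0.072,"ax":0,"ay":0,"az":0,"claw":-0.8},{"x":-0.002,"y":0.001,"z":0.079,"ax":0,"ay":0,"az":0,"claw":-0.8},{"x":-0.002,"y":0.001,"z":0.079,"ax":0,"ay":0,"az":0,"claw":1}]' 35
for i in 1 2; do python3 -m crank '[{"x":0,"y":0,"z":0,"ax":0,"ay":0,"az":0,"claw":1},{"x":0,"y":0,"z":0,"ax":0,"ay":0,"az":0,"claw":1},{"x":0,"y":0,"z":0,"ax":0,"ay":0,"az":0,"claw":1},{"x":0,"y":0,"z":0,"ax":0,"ay":0,"az":0,"claw":1},{"x":0,"y":0,"z":0,"ax":0,"ay":0,"az":0,"claw":1}]'; done
python3 -m crank '[{"x":0,"y":0,"z":-0.03,"ax":0,"ay":0,"az":0,"claw":1},{"x":0,"y":0,"z":-0.07,"ax":0,"ay":0,"az":0,"claw":1},{"x":0,"y":0,"z":-0.11,"ax":0,"ay":0,"az":0,"claw":1},{"x":0,"y":0,"z":-0.14,"ax":0,"ay":0,"az":0,"claw":1},{"x":0,"y":0,"z":-0.14,"ax":0,"ay":0,"az":0,"claw":1}]'
python3 -c "
from h import *
rows([.468,.11,.15],np.radians(10))"
```

```text
time: 22.13
ee_pos: [0.4295, 0.3461, 0.0084]
eef_rot: [0.996, 0.087, -0.0, 0.0]
ft_force: [-0.5, -0.4, -0.9]
width: 0.0759
time: 22.55
ee_pos: [0.43, 0.3468, 0.0096]
eef_rot: [0.996, 0.087, 0.001, -0.0]
ft_force: [-0.9, -1.8, 7.5]
width: 0.053
time: 22.97
ee_pos: [0.4301, 0.3468, 0.0097]
eef_rot: [0.996, 0.087, 0.001, -0.0]
ft_force: [-0.9, -0.5, 7.0]
width: 0.0533
time: 23.38
ee_pos: [0.4316, 0.3488, 0.1552]
eef_rot: [0.996, 0.087, 0.004, -0.002]
ft_force: [0.3, 1.3, -2.4]
width: 0.053
t 23.38 pos [0.4316 0.3488 0.1552] yaw 10.0 j [-0.14  0.3  -0.73  1.71  0.22  1.2  -0.75] w 0.053
 shift [-0.0056  0.2415  0.0042] turn [-0.0019 -0.0043 -0.0002]
```

```bash
python3 -m crank '[{"x":-0.004,"y":0.18,"z":0,"ax":0,"ay":0,"az":0,"claw":1},{"x":-0.004,"y":0.18,"z":0,"ax":0,"ay":0,"az":0,"claw":1},{"x":-0.004,"y":0.18,"z":0,"ax":0,"ay":0,"az":0,"claw":1},{"x":-0.004,"y":0.18,"z":0,"ax":0,"ay":0,"az":0,"claw":1},{"x":-0.004,"y":0.18,"z":0,"ax":0,"ay":0,"az":0,"claw":1}]'
python3 -m crank '[{"x":-0.001,"y":0.04,"z":0,"ax":0,"ay":0,"az":0,"claw":1},{"x":-0.001,"y":0.061,"z":0.02,"ax":0,"ay":0,"az":0,"claw":1},{"x":-0.001,"y":0.061,"z":0.06,"ax":0,"ay":0,"az":0,"claw":1},{"x":-0.001,"y":0.061,"z":0.1,"ax":0,"ay":0,"az":0,"claw":1},{"x":-0.001,"y":0.061,"z":0.1,"ax":0,"ay":0,"az":0,"claw":1}]'
python3 -m crank '[{"x":0,"y":0,"z":0.01,"ax":0,"ay":0,"az":0,"claw":1},{"x":0,"y":0,"z":0.02,"ax":0,"ay":0,"az":0,"claw":1},{"x":0,"y":0,"z":0.02,"ax":0,"ay":0,"az":0,"claw":1},{"x":0,"y":0,"z":0.02,"ax":0,"ay":0,"az":0,"claw":1},{"x":0,"y":0,"z":0.02,"ax":0,"ay":0,"az":0,"claw":1}]'
python3 -c "
from h import *
rows([.468,.11,.0165],np.radians(10))"
```

```text
time: 23.8
ee_pos: [0.4574, 0.1614, 0.1478]
eef_rot: [0.996, 0.084, -0.0, 0.002]
ft_force: [0.7, 0.5, -2.5]
width: 0.0528
time: 24.22
ee_pos: [0.4613, 0.1062, 0.042]
eef_rot: [0.996, 0.086, -0.005, 0.0]
ft_force: [-2.4, -1.4, -3.0]
width: 0.0533
time: 24.63
ee_pos: [0.4672, 0.1085, 0.0298]
eef_rot: [0.996, 0.087, 0.001, 0.0]
ft_force: [-1.5, 0.1, -2.8]
width: 0.0528
t 24.63 pos [0.4672 0.1085 0.0298] yaw 10.0 j [ 0.2   0.28 -0.58  2.01  0.19  0.9  -0.3 ] w 0.0528
 shift [ 0.001  -0.0014  0.0133] turn [ 0.0001 -0.001  -0.0001]
```

```bash
python3 -m crank '[{"x":0.001,"y":-0.001,"z":0.007,"ax":0,"ay":0,"az":0,"claw":1},{"x":0.001,"y":-0.001,"z":0.0135,"ax":0,"ay":0,"az":0,"claw":1},{"x":0.001,"y":-0.001,"z":0.0135,"ax":0,"ay":0,"az":0,"claw":1},{"x":0.001,"y":-0.001,"z":0.0135,"ax":0,"ay":0,"az":0,"claw":1},{"x":0.001,"y":-0.001,"z":0.0135,"ax":0,"ay":0,"az":0,"claw":-0.8}]'
python3 -m crank '[{"x":0,"y":0,"z":0,"ax":0,"ay":0,"az":0,"claw":-0.8},{"x":0,"y":0,"z":0,"ax":0,"ay":0,"az":0,"claw":-0.8},{"x":0,"y":0,"z":0,"ax":0,"ay":0,"az":0,"claw":-0.8},{"x":0,"y":0,"z":0,"ax":0,"ay":0,"az":0,"claw":-0.8},{"x":0,"y":0,"z":-0.03,"ax":0,"ay":0,"az":0,"claw":-0.8}]'
python3 -m crank '[{"x":0,"y":0,"z":-0.04,"ax":0,"ay":0,"az":0,"claw":-1},{"x":0,"y":0,"z":-0.08,"ax":0,"ay":0,"az":0,"claw":-1},{"x":0,"y":0,"z":-0.12,"ax":0,"ay":0,"az":0,"claw":-1},{"x":0,"y":0,"z":-0.16,"ax":0,"ay":0,"az":0,"claw":-1},{"x":0,"y":0,"z":-0.2,"ax":0,"ay":0,"az":0,"claw":-1}]'
python3 -m crank '[{"x":-0.05,"y":0,"z":-0.04,"ax":0,"ay":0,"az":0,"claw":-1},{"x":-0.05,"y":0.06,"z":-0.06,"ax":0,"ay":0,"az":0,"claw":-1},{"x":-0.05,"y":0.1,"z":-0.06,"ax":0,"ay":0,"az":0,"claw":-1},{"x":-0.05,"y":0.1,"z":-0.06,"ax":0,"ay":0,"az":0,"claw":-1},{"x":-0.05,"y":0.1,"z":-0.06,"ax":0,"ay":0,"az":0,"claw":-1}]'
python3 - <<'E'
from h import *
rows([.468,.11,.0165],np.radians(10))
a=camera('side');w=camera('wrist')
cv2.imwrite('pics/f.png',np.hstack([cv2.resize(a['color'][90:430,140:460],(400,425)),cv2.resize(w['color'],(400,425))]))
cv2.imwrite('pics/fs.png',camera('scene')['color']);cv2.imwrite('pics/fw.png',w['color'])
E
```

```text
time: 25.05
ee_pos: [0.4672, 0.1093, 0.015]
eef_rot: [0.996, 0.087, 0.0, -0.0]
ft_force: [0.2, -0.5, -0.5]
width: 0.0553
time: 25.47
ee_pos: [0.4639, 0.1083, 0.0413]
eef_rot: [0.996, 0.087, -0.004, 0.0]
ft_force: [-0.7, -1.0, 0.9]
width: 0.0767
time: 25.88
ee_pos: [0.4666, 0.1093, 0.2472]
eef_rot: [0.996, 0.087, 0.0, 0.0]
ft_force: [1.7, -0.5, 0.0]
width: 0.0868
time: 26.3
ee_pos: [0.4355, -0.0035, 0.3063]
eef_rot: [0.997, 0.083, 0.001, 0.001]
ft_force: [-0.9, -0.2, 0.1]
width: 0.087
t 26.3 pos [ 0.4355 -0.0035  0.3063] yaw 9.5 j [ 0.4  -0.11 -0.45  1.77 -0.05  1.47  0.12] w 0.087
 shift [ 0.0504 -0.1072  0.2897] turn [ 0.001  -0.0009 -0.0041]
```

View pics/f.png

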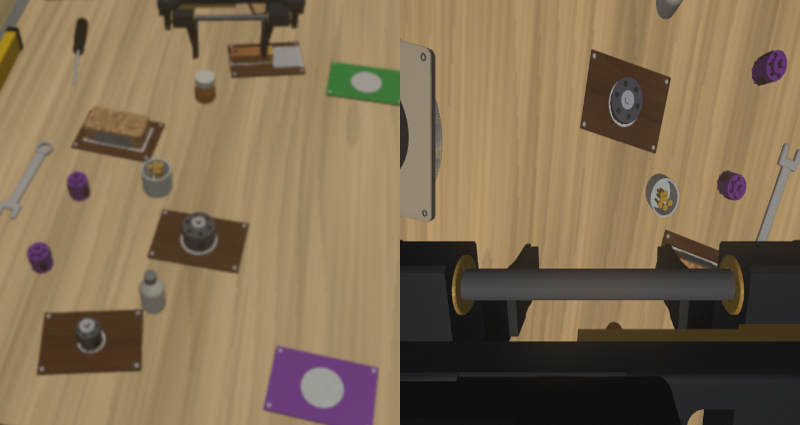

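View pics/fs.png

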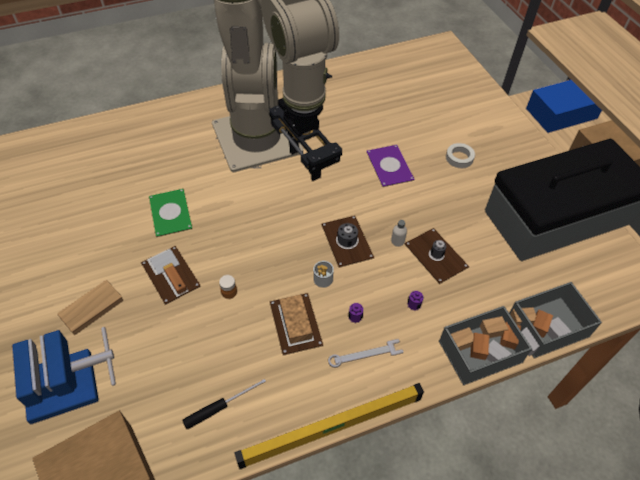

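Both views show every tool on its tile and the tin unmoved at (323,273). I'll make one enlarged check with numbers.

Run:
```python
from h import *
c=camera('scene');im=c['color']
A=[(172,272),(296,320),(347,238),(437,252)]
cr=[cv2.resize(im[v-32:v+32,u-40:u+40],(400,300),interpolation=2) for u,v in A]
cv2.imwrite('pics/fc.png',np.vstack([np.hstack(cr[:2]),np.hstack(cr[2:])]))
print('tin',pts(c,(323,266),.048))
print('expected px: scraper pt/edge/end',pix(c,[[.4216,-.3561,.030],[.3357,-.3752,.010],[.4724,-.3448,.030]]).round(1),'saw tips',pix(c,[[.468,.110,.062],[.595,.3146,.062]]).round(1),'block top',pix(c,[.655,-.105,.042]).round(1))
```

```text
tin [[0.54916315 0.00868618]]
expected px: scraper pt/edge/end [[171.1 272.9]
 [158.3 253.7]
 [180.  287.6]] saw tips [[347.7 227.7]
 [439.8 242.1]] block top [[294.9 315.7]]
```

View pics/fc.png

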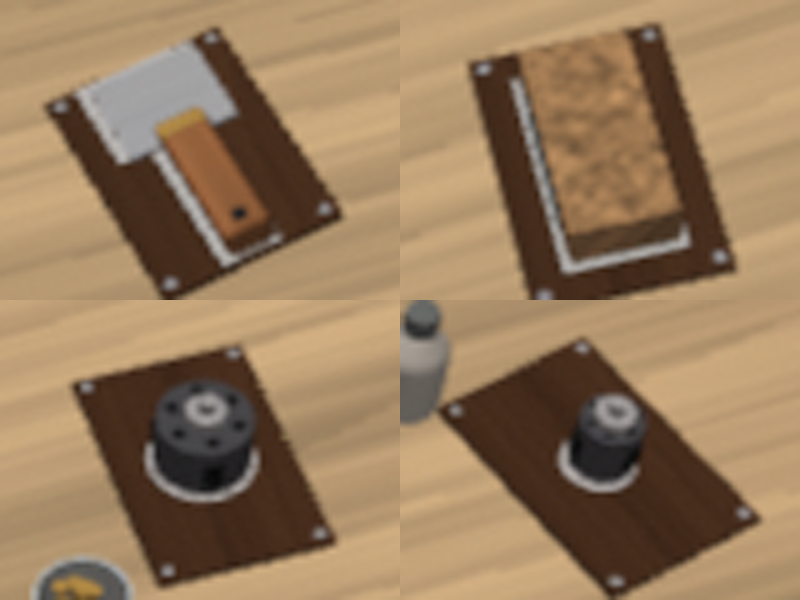

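The enlarged crops show the blade over the blade end, the block inside its rectangle, and both saws upright with white rims visible around them. Handing in.

```bash
python3 -c "
from bench import r,close_job
print(close_job(), r.read_state()['time'])"
```

```text
the job is handed in; nothing more can be done
the job is handed in; nothing more can be done
```

I put the scraper, sanding block, small saw and big saw each on its own tile, then raised the arm clear and handed in at about 26 s. `close_job` reports no verdict.

- **Grasps:** The first scraper grasp missed because I lifted before the slow fingers had closed. The scraper had not moved, and the second try held.
- **Saws:** The small saw's tip measured about 4 mm from the tile centre in the wrist view. The fixed cameras put the same tile centre about 5 mm from that wrist estimate, so this check is only good to a few mm. The big saw was set down within about 1 mm of the outline centre by arm position. Both stand upright with the white rim visible around them.
- **Block and scraper:** The block was released within about 1 mm of its outline centre and well under 1° off. It looks properly aligned in the final crop. The scraper lies a few mm to one side of its outline, with its blade at the blade end.
- **Surroundings:** The tin reads the same pixel position as at the start, judged by eye. The bottle and jar are upright, and I left the green and purple look-alikes alone. The highest wrist force printed was about 8 N.

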